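# Load a baking-paper roll into the adjustable roll holder

### The arm

A 7-joint arm with a two-finger parallel gripper is mounted at the origin on the work surface. World frame = base frame: x ahead of the robot, y to its left, z up, the work surface at z = 0. Lengths are in m, angles in rad, forces in N, time in s.
With the tool pointing down it reaches from about 0.425 to 0.975 m from the base axis. Payload 16.7 kg.
Tool frame: the origin (TCP) lies between the finger pads; the fingertips stand 22 mm ahead of it and the grasp point (between the pads) lies 3 mm ahead of it (manip.tips_ahead is the z of the fingertips in the tool frame, in m); z points along the fingers, y is the line along which they close (so a half turn about z gives the same grasp; the last joint's range is limited). The gripper opens to 85 mm and grips with 20 to 120 N. Pads are 22 mm wide; open, the fingers measure 114 mm over their backs; the gripper's body (76 mm by 85 mm) begins 54 mm behind the grasp point. The pads swing forward as they close: fully open they stand 13 mm farther back than shut.
Start: joints at [-1.266, 0.426, 0.074, 1.606, -0.034, 1.111, -0.067], TCP at [0.296, 0.607, 0.253] pointing down, gripper open.
Joint ranges: [-2.85, 2.85], [-0.5, 2.14], [-1.23, 1.37], [0.21, 2.46], [-1.02, 4.16], [0.16, 2.05], [-2.73, 2.73]. Speed limits (rad/s): [1.89, 1.89, 2.39, 2.39, 3.01, 3.01, 3.01].

### API

Orientations are given as a rotation vector (axis times angle).
In Python, from rig import manip gives the robot as it stands.
- The arm moves only by the tool jog_arm, never from a script. Its argument "plan" is a list of rows, each a list of 3 entries, a list of its own where there are three numbers: the turn, a rotation vector about the tool's x, y, z in rad, then the shift along the tool's x, y, z in m, then the opening, from 0 (shut) to 1 (fully open). In form: [[[rx, ry, rz], [dx, dy, dz], claw], ...]. A call has 1 to 8 rows; each row shifts and turns the commanded pose from where the row before left it, along the tool's axes as they then stand; what a row does not reach is not made up. A row lasts 1/8 s, in which the tool goes at most 62.5 mm and 10.7 degrees, less where a joint would pass 70% of its speed; a pose out of reach is approached as far as the arm can. A call with a gripper value outside its range is refused whole. The fingers move at their own pace and stop on an object; "newtons" is the grip in N (left out, the last holds). Time passes only in rows, so rows that do not move let the fingers close. It gives the time, the measured TCP pose, the force, the opening and the grip force at its end, in the units of the state.
- manip.observe(): the state, without advancing time (a new reading comes with each control period).
- manip.camera(name): name is "side" or "top"; returns the picture (400x640x3 uint8, red, green, blue); there is no depth.
- manip.camera_params(name): a dict with "fov_y" (degrees; the focal length in pixels is half the picture's height over the tangent of half this angle, whatever the lens; pixels are square), "cx", "cy" (the principal point, pixels), "extrinsics" (4x4, takes a point from world to camera coordinates). Camera axes: x right, y down, z forward; pixel columns grow to the right and rows downward; lengths in m; the calibration is good to about 2 mm. A picture is of the moment at which its call begins. camera_params takes no time and is no camera call.
- manip.sign_off(): hands the job in; it is judged then, once.
Trained networks look in the newest picture that a camera, given by its name, has taken for a name from the list of things; names that differ only in an ending like _2 or _b are one class to them, and where a whole thing is asked for, a point or a joint stands for the part that bears it (a point fixed in the world has none). Each returns a list of dicts, best first, with "score" (0 to 1); they miss things now and then, are a little off and sometimes report something else, mostly with a low value. They report only what shows in the picture. A call takes as long as a camera call.
- manip.look_for(camera, thing): "bbox" ([left, top, right, bottom] in pixels, round what is visible of it).
The state is a dict: "time": time; "joints": joint angles; "joint_vel": joint speeds; "joint_torque": joint torques, N m; "tool_pos": TCP position; "ee_rot": TCP orientation; "ft_force": force on the tool from outside, world axes, zero at the start; "ft_torque": the same for the moment, N m; "finger_gap": finger opening in m; "grip_force": force on a finger pad.
Only numpy, scipy, OpenCV 4.12 (cv2) and the standard library are available. Lean on these libraries where they do the work, as an engineer would, in place of code of your own. Each camera call takes 0.05 s, during which the arm holds its last target. There are 200 camera calls.

### The job

Load the fresh roll of baking paper into the roll holder on the counter: lay it gently on the two black V-shaped rests between the white hubs, then push the sliding end by its red handle fully home, so that both hubs sit inside the ends of the roll's core with both flanges against the roll and the roll is lifted clear of the rests. Let go, and leave the bottle, mug and bowl where they are.

Things in the scene. Friction and masses are not known exactly. Their poses are not given: they have to be found in the camera images.
- roll: Rigid, wrapped cream roll of baking paper with two red bands, lying on the counter: 180 mm long, 48 mm outside diameter, open 32 mm bore right through, about 0.18 kg, both ends alike. Origin at the roll's centre, on its axis (24 mm above the counter at the start); its x axis runs along the roll. It can roll if nudged sideways.
- holder: Roll holder, fixed to the counter: wooden base 110 x 360 x 14 mm (x, y, z). Origin at the centre of its underside. The hubs share one level axis, parallel to the holder's y, above x = 0 and 58 mm above the counter. Fixed end at -y: dark block 56 mm wide, y -171 to -141 mm, top 88 mm up. Sliding end at +y, with a red handle.
- head_face (a point): Centre of the fixed white flange's face (42 mm across), on the hub axis, at holder y = -135 mm, 58 mm up. From it a white tapered hub sticks out 18 mm to +y: 29 mm diameter at the flange, 16 mm at the tip. The sliding end has an equal flange and hub, pointing to -y.
- rests_mid (a point): Point midway between the two black V rests, at holder y = -25 mm, where a laid-in roll's axis lies: 53 mm up, 5 mm below the hub axis. The rests are 53 mm either side of it (y = -78 and +28 mm), each 10 mm thick along y; their sides slope at 45 degrees, out to about 38 mm from the middle and up to about 55 mm above the counter.
- loaded (a point): Point on the hub axis (holder y = -45 mm, 58 mm up) midway between the flanges when the sliding end is home: the centre of a fully loaded roll comes here, but 1 to 2 mm lower, as the bore has that much play on the hubs.
- tailstock (a joint): Sliding end's position along the holder's y, in m. 0 = fully home on a 180 mm roll (flange faces 180 mm apart); positive = pulled back by that much (hub tips 144 mm + value apart). Starts 0.060 to 0.085; can go on to -0.030 with no roll in it. Needs about 3 N to slide, up to 20 N while lifting the roll on the hubs; stays where it is left.
- tail_grip (a point): Middle of the red handle on the sliding end, 112 mm up: an upright fin 16 mm thick along the slide, 40 mm wide across it, standing 88 to 132 mm above the counter. The sliding flange's face is 25.5 mm to -y of it. The dark block under the fin is 56 mm wide, 39 mm long along y, its top 88 mm up.
- sauce_bottle: Bystander: amber sauce bottle with white cap, 62 mm diameter, 190 mm tall, origin at the centre of its underside, z axis up.
- mug: Bystander: blue mug, 80 mm diameter, 90 mm tall, origin at the centre of its underside, z axis up.
- bowl: Bystander: white bowl, 120 mm diameter, 50 mm tall, origin at the centre of its underside, z axis up.

How it is judged:
At the end, for the whole second after the job is handed in: The roll rests between the hubs: centre within 5 mm of its loaded place along the holder, within 4 mm of the hub axis sideways, 54.5 to 61.5 mm above the counter (the rests alone hold it at 53), axis within 2 degrees of the hub axis, at rest; the sliding end is within 5 mm of fully home (y of roll in the frame of holder between -0.05 and -0.04 m and x of roll in the frame of holder between -0.004 and 0.004 m and z of roll in the frame of holder between 0.0545 and 0.0615 m and angle between the x axis of roll and the y axis of holder, either way round below 0.035 rad and value of joint tailstock between -0.005 and 0.005 m and linear speed of roll below 0.02 m/s); the robot touches nothing.
It fails at once if the sauce bottle is shoved more than 40 mm or tipped over (distance of sauce_bottle from where it was at the start of the episode above 0.04 m or angle between sauce_bottle's own z axis and vertical above 0.5 rad).
It fails at once if the mug is shoved more than 40 mm or tipped over (distance of mug from where it was at the start of the episode above 0.04 m or angle between mug's own z axis and vertical above 0.5 rad).
It fails at once if the bowl is shoved more than 40 mm or tipped over (distance of bowl from where it was at the start of the episode above 0.04 m or angle between bowl's own z axis and vertical above 0.5 rad).
It fails at once if the roll is dropped into the holder (moving faster than 0.8 m/s, not held, over the holder) (linear speed of roll above 0.8 m/s and horizontal distance between roll and holder below 0.12 m and contact force between the fingers and roll below 0.1 N).
It also fails if it takes over 51 s, if anything falls off the work surface, if the arm or the gripper's body presses on something with over 40 N, if the wrist force passes 120 N, or if a joint passes its speed limit or range.

## Working session

There is one attempt and no reset: what is moved stays moved. The work goes in short steps, Python scripts to look and compute and a tool call to move; the robot and the scene stay as the last step left them, time stands still between calls to the robot, and variables do not carry over. Pictures are saved under pics/ and viewed, at most 10 in all, crops included, and the job is handed in when it is done.

Besides the shell and the picture viewer there is one more tool, called after "Call:" by a JSON object that holds its "op" and its "data", one argument or row to a line. jog_arm: Moves the arm, as the interface text tells. Its arguments: {"type":"object","properties":{"plan":{"type":"array","items":{"type":"array"}},"newtons":{"type":"number"}},"required":["plan"]}

```bash
mkdir -p pics; ls
python3 - <<'E'
from rig import manip
import cv2,numpy as np
np.set_printoptions(precision=4,suppress=True)
for c in("top","side"):
    im=manip.camera(c); cv2.imwrite(f"pics/{c}0.png",im[:,:,::-1])
    p=manip.camera_params(c); print(c,p)
    for t in("roll","holder","tail_grip","sauce_bottle","mug","bowl"):
        print(t,[(np.round(d["bbox"],1).tolist(),round(d["score"],2)) for d in manip.look_for(c,t)[:2]])
s=manip.observe(); print(s)
E
```

```text
pics
top {'fov_y': 49.41419299311906, 'cx': 322.6149553148258, 'cy': 194.0284170678836, 'extrinsics': array([[-0.0108, -0.9996,  0.025 , -0.1095],
       [-0.991 ,  0.0073, -0.1337,  0.5405],
       [ 0.1334, -0.0262, -0.9907,  1.0786],
       [ 0.    ,  0.    ,  0.    ,  1.    ]])}
roll [([185.7, 155.1, 222.6, 221.4], 0.74)]
holder [([276.0, 146.7, 417.5, 223.0], 0.64)]
tail_grip [([276.8, 185.8, 308.0, 213.4], 0.79)]
sauce_bottle [([433.0, 269.3, 476.7, 296.7], 0.82)]
mug []
bowl [([178.8, 85.8, 223.2, 133.7], 0.65), ([276.3, 185.1, 305.4, 213.0], 0.3)]
side {'fov_y': 54.77630187208634, 'cx': 314.68931552903535, 'cy': 200.17032385813968, 'extrinsics': array([[ 0.7506, -0.6608, -0.0048, -0.4922],
       [-0.5026, -0.5663, -0.6532,  0.2734],
       [ 0.4289,  0.4927, -0.7572,  0.8501],
       [ 0.    ,  0.    ,  0.    ,  1.    ]])}
roll [([215.2, 144.1, 278.3, 174.0], 0.72), ([268.6, 170.3, 408.2, 283.5], 0.25)]
holder [([282.1, 111.5, 315.1, 139.8], 0.71)]
tail_grip [([274.7, 173.5, 300.5, 217.2], 0.85), ([268.6, 174.4, 408.5, 285.5], 0.33)]
sauce_bottle [([314.4, 340.6, 347.8, 397.4], 0.96)]
mug [([350.7, 140.3, 374.3, 184.4], 0.58)]
bowl [([281.4, 112.3, 317.5, 141.5], 0.71), ([271.7, 169.4, 299.7, 216.8], 0.26)]
{'time': 0.7, 'joints': array([-1.2665,  0.4261,  0.0739,  1.606 , -0.0341,  1.1108, -0.0671]), 'joint_vel': array([-0.0011, -0.0018,  0.0004,  0.    ,  0.0003, -0.0015, -0.0015]), 'joint_torque': array([  0.0002, -94.9322,   3.7557, -46.3806,   0.0188,   0.003 ,
        -0.0001]), 'tool_pos': array([0.2959, 0.6066, 0.2533]), 'ee_rot': array([-0.7068, -3.061 ,  0.0001]), 'ft_force': array([-0.0055,  0.3832,  0.1248]), 'ft_torque': array([0.0304, 0.0105, 0.0147]), 'grip_force': 0.0, 'finger_gap': 0.08560730912968986}
```

Run:
```python
import cv2
a=cv2.imread("pics/top0.png")[70:320,150:500]; b=cv2.imread("pics/side0.png")[90:300,190:440]
cv2.imwrite("pics/top0c.png",cv2.resize(a,(770,550),interpolation=cv2.INTER_CUBIC))
cv2.imwrite("pics/side0c.png",cv2.resize(b,None,fx=2.8,fy=2.8,interpolation=cv2.INTER_CUBIC))
```

```text
(no output)
```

View pics/top0c.png

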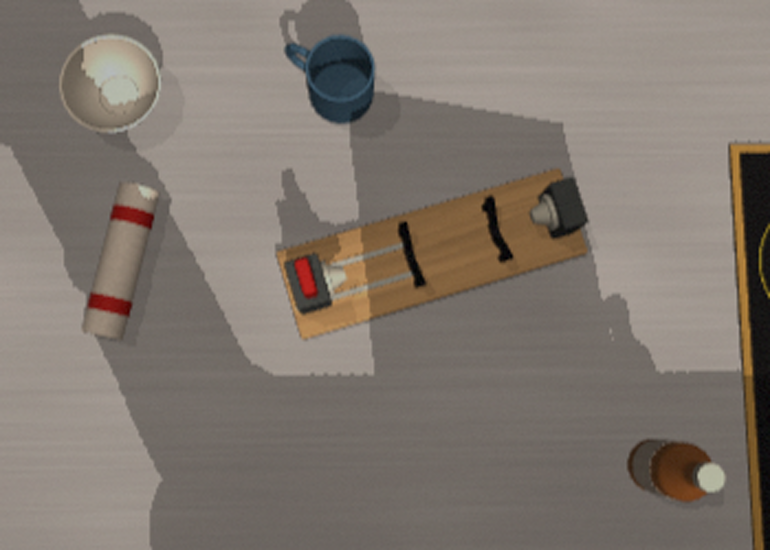

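View pics/side0c.png

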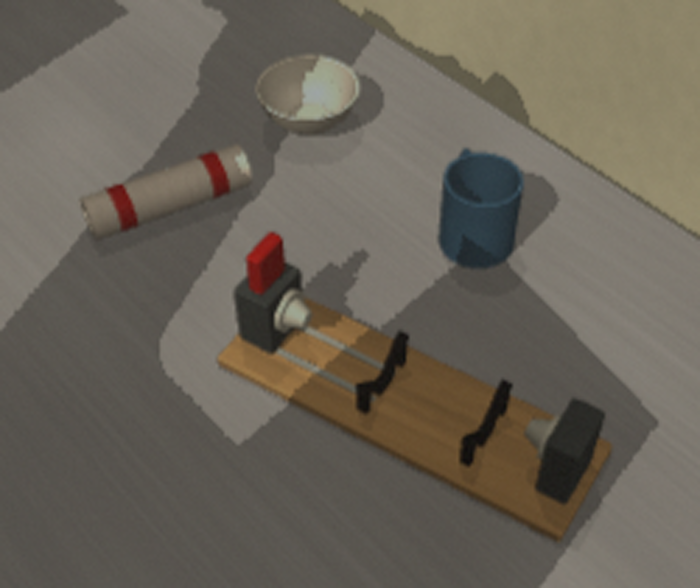

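```bash
cat > h.py <<'E'
from rig import manip
import cv2,numpy as np
from scipy.optimize import least_squares
from scipy.spatial.transform import Rotation as R
np.set_printoptions(precision=4,suppress=True)
P={}
for c in("top","side"):
    p=manip.camera_params(c); f=200/np.tan(np.radians(p["fov_y"])/2)
    P[c]=(np.array(p["extrinsics"]),f,p["cx"],p["cy"])
def proj(c,X):
    E,f,cx,cy=P[c]; X=np.atleast_2d(X)@E[:3,:3].T+E[:3,3]
    return X[:,:2]/X[:,2:]*f+[cx,cy]
def pose(v,X):  # v=x,y,yaw
    X=np.atleast_2d(X).astype(float); c,s=np.cos(v[2]),np.sin(v[2])
    return np.c_[v[0]+c*X[:,0]-s*X[:,1],v[1]+s*X[:,0]+c*X[:,1],X[:,2]]
E
cat > fit.py <<'E'
from h import *
T=lambda l:np.array(l)/2.2+[150,70]
S=lambda l:np.array(l)/2.8+[190,90]
hm=[[.055,.180,.014],[-.055,.180,.014],[-.055,-.180,.014],[.038,.028,.055],[-.038,.028,.055],[.038,-.078,.055],[-.038,-.078,.055]]
ht=T([[277,250],[304,337],[587,251],[403,224],[421,286],[490,198],[507,260]])
hs_m=[[-.055,.180,.014],[-.055,-.180,.014],[.055,-.180,.014],[.028-.028+.038,.028,.055],[-.038,.028,.055],[.038,-.078,.055],[-.038,-.078,.055]]
hs=S([[219,354],[560,529],[610,447],[402,336],[362,387],[504,383],[466,439]])
fin=lambda q:[[sx*.020,-.135+.180+q+.0255+sy*.008,.132] for sx,sy in((1,1),(1,-1),(-1,-1),(-1,1))]
ft=T([[294,261],[308,257],[318,293],[304,298]])
fs=S([[267,234],[285,240],[264,267],[247,258]])
def res(v):
    return np.r_[proj("top",pose(v,hm))-ht,proj("side",pose(v,hs_m))-hs,proj("top",pose(v,fin(v[3])))-ft,proj("side",pose(v,fin(v[3])))-fs].ravel()
r=least_squares(res,[.55,0,.27,.07],loss="soft_l1"); v=r.x; print("holder",v); print(res(v).reshape(-1,2))
# roll: silhouette points and outlines
cyl=lambda: np.array([[sx*.09,.024*np.cos(a),.024+.024*np.sin(a)] for sx in(-1,1) for a in np.linspace(0,2*np.pi,40)])
ims={c:cv2.imread(f"pics/{c}0.png") for c in P}
def mask(c,w):
    h=cv2.convexHull(proj(c,pose(w,cyl())).astype(np.float32)); m=np.zeros((400*8,640*8),np.uint8)
    cv2.fillConvexPoly(m,np.int32(np.round(h*8)),255); return cv2.resize(m,(640,400),interpolation=cv2.INTER_AREA)/255.
rt=T([[139,186],[103,334]]); 
tp=T([[120,183],[158,190],[122,338],[83,330]]); sp=S([[82,208],[240,146],[252,180],[94,236]])
def rr(w):
    o=[]
    for c,pk in(("top",tp),("side",sp)):
        h=cv2.convexHull(proj(c,pose(w,cyl())).astype(np.float32))
        b=cv2.boxPoints(cv2.minAreaRect(h)); pb=cv2.boxPoints(cv2.minAreaRect(pk.astype(np.float32)))
        o.append((b.mean(0)-pb.mean(0))); 
        ax=lambda b:max((b[1]-b[0],b[2]-b[1]),key=np.linalg.norm)
        a,bb=ax(b),ax(pb); o.append([40*(a[0]*bb[1]-a[1]*bb[0])/np.linalg.norm(a)/np.linalg.norm(bb)])
    return np.concatenate(o)
E=np.linalg.inv(P["top"][0]); 
d=E[:3,:3]@[(rt.mean(0)[0]-P["top"][2])/P["top"][1],(rt.mean(0)[1]-P["top"][3])/P["top"][1],1]; x0=E[:3,3]+d*(.024-E[2,3])/d[2]
w=least_squares(rr,[x0[0],x0[1],.25],diff_step=1e-3).x; print("roll",w,rr(w))
np.savez("fit.npz",v=v,w=w)
out=[]
for c,(x0,y0,x1,y1) in(("top",(180,130,430,230)),("side",(210,130,460,290))):
    k=3; im=cv2.resize(ims[c][y0:y1,x0:x1],None,fx=k,fy=k,interpolation=cv2.INTER_CUBIC)
    D=lambda X,cl=True:cv2.polylines(im,[np.int32((proj(c,X)+.5-[x0,y0])*k*8)],cl,(0,255,0),1,cv2.LINE_AA,3)
    D(pose(v,[[a*.055,b*.18,.014] for a,b in((1,1),(1,-1),(-1,-1),(-1,1))])); D(pose(v,fin(v[3])))
    D(pose(v,[[a*.028,b,.088] for a,b in((1,-.171),(1,-.141),(-1,-.141),(-1,-.171))]))
    for y in(-.078,.028):D(pose(v,[[-.038,y,.055],[.038,y,.055]]))
    C=pose(w,cyl());D(C[:40]);D(C[40:]);D(pose(v,[[0,-.135,.058],[0,.045+v[3],.058]]))
    out.append(im)
cv2.imwrite("pics/ov.png",cv2.resize(np.vstack(out),None,fx=.76,fy=.76))
print(manip.tips_ahead)
for n,X in(("rests_mid",[0,-.02,.053]),("fin",[0,.0705+v[3],.112])):print(n,pose(v,X))
E
python3 fit.py
```

```text
holder [ 0.5665 -0.1802  0.2872  0.0808]
[[-0.2719  1.0687]
 [-0.6461  1.6437]
 [ 1.4708  0.9625]
 [ 0.435  -0.3858]
 [ 1.1749 -0.2267]
 [ 0.3513 -0.3352]
 [ 1.8191 -0.4448]
 [-2.2856  0.5854]
 [-0.2611  2.3044]
 [ 0.6891 -1.9176]
 [-0.107  -2.3837]
 [-1.4183 -0.4611]
 [ 0.4127 -1.7335]
 [-0.5555  0.0213]
 [ 0.5471 -0.146 ]
 [ 0.7274 -0.2815]
 [ 1.05   -0.4635]
 [ 0.8435 -0.7572]
 [ 0.416  -2.0877]
 [-0.7675 -1.8346]
 [-2.5366 -1.5781]
 [-1.7772 -0.8739]]
roll [ 0.5578  0.1871 -0.1985] [ 1.0262  0.0766  0.633  -0.7513 -1.4789 -0.8826]
0.022
rests_mid [[ 0.5721 -0.1994  0.053 ]]
fin [[ 0.5236 -0.0351  0.112 ]]
```

View pics/ov.png

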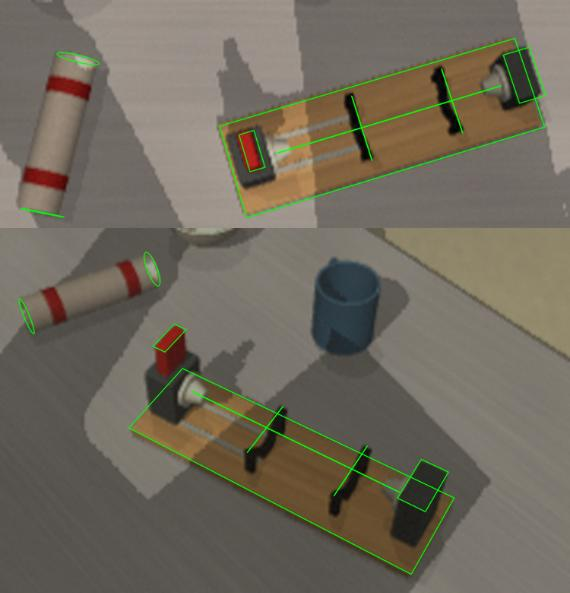

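```bash
python3 - <<'E'
s=open("h.py").read()
s=s.replace("    return X[:,:2]/X[:,2:]*f+[cx,cy]","""    t=X[:,:2]/X[:,2:]; r=np.linalg.norm(t,axis=1,keepdims=True)+1e-12
    g=(r+K*r**3) if K is not None else np.arctan(r)
    return t/r*g*f+[cx,cy]""").replace("P={}","P={}\nK=None")
open("h.py","w").write(s)
f=open("fit.py").read()
f=f.replace('print(res(v).reshape(-1,2))','print(res(v).reshape(-1,2)[::2],r.cost)')
f=f.replace('r=least_squares(res,[.55,0,.27,.07],loss="soft_l1"); v=r.x;','''import h
for k in(0,-.1,-.2,-.333,-.5,-.7,None):
    h.K=k; r=least_squares(res,[.55,0,.27,.07],loss="soft_l1"); print(k,r.cost,r.x)
v=r.x;''')
open("fit.py","w").write(f)
E
python3 fit.py
```

```text
0 21.277569117025006 [ 0.5665 -0.1802  0.2872  0.0808]
-0.1 20.299179757553542 [ 0.5667 -0.1806  0.288   0.0813]
-0.2 19.924810089456415 [ 0.5668 -0.181   0.2882  0.0818]
-0.333 20.3845452055968 [ 0.5669 -0.1816  0.2871  0.0824]
-0.5 22.394516465190314 [ 0.5667 -0.1824  0.2842  0.0833]
-0.7 26.474961700177666 [ 0.5666 -0.1832  0.282   0.0842]
None 20.242048168487862 [ 0.5669 -0.1815  0.2873  0.0824]
holder [ 0.5669 -0.1815  0.2873  0.0824]
[[ 0.419   0.9499]
 [ 0.4254  0.9466]
 [ 1.6815 -0.3978]
 [ 1.9505 -0.5703]
 [-1.6961  0.4397]
 [ 0.3448 -2.1762]
 [ 0.4508 -1.7129]
 [ 0.5573 -0.1098]
 [ 0.9969 -0.4546]
 [ 0.4542 -2.0176]
 [-2.5065 -1.5666]] 20.242048168487862
roll [ 0.5576  0.1945 -0.2089] [ 1.4372  0.2065  0.4672 -0.9565 -2.1109 -0.6128]
0.022
rests_mid [[ 0.5726 -0.2007  0.053 ]]
fin [[ 0.5236 -0.0349  0.112 ]]
```

View pics/ov.png

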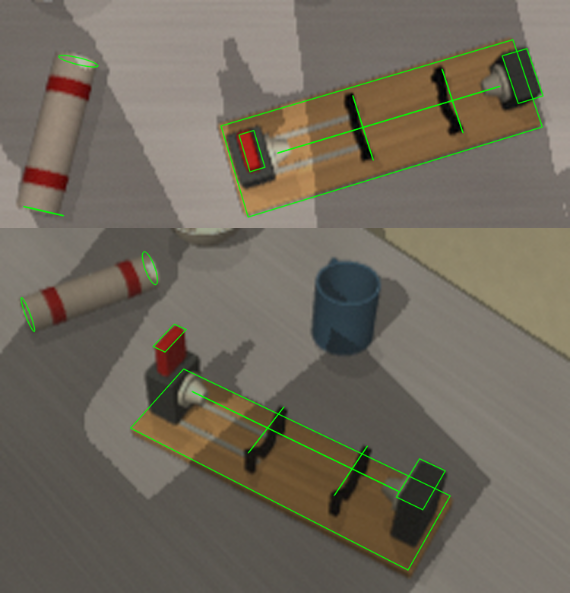

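```bash
cat > fit2.py <<'E'
import re
src=open("fit.py").read().split("import h\n")[0]
exec(src)
import h
pts={"top":(hm,ht,ft),"side":(hs_m,hs,fs)}
ex=[[a*.028,-.171 if b else -.141,.088] for a,b in((1,1),(1,0),(-1,1),(-1,0))]
E0={c:P[c] for c in P}
cyl=np.array([[sx*.09,.024*np.cos(a),.024+.024*np.sin(a)] for sx in(-1,1) for a in np.linspace(0,2*np.pi,40)])
tp=T([[120,183],[158,190],[122,338],[83,330]]); sp=S([[82,208],[240,146],[252,180],[94,236]])
def setc(e):
    for i,c in enumerate(("top","side")):
        E,f,cx,cy=E0[c]; d=e[6*i:6*i+6]; M=np.eye(4); M[:3,:3]=R.from_rotvec(d[:3]*sr).as_matrix(); M[:3,3]=d[3:]*.002
        P[c]=(M@E,f,cx,cy)
def rollres(w):
    o=[]
    for c,pk in(("top",tp),("side",sp)):
        pb=cv2.boxPoints(cv2.minAreaRect(pk.astype(np.float32))); ctr=pb.mean(0)
        a=max((pb[1]-pb[0],pb[2]-pb[1]),key=np.linalg.norm); a=a/np.linalg.norm(a); n=np.array([-a[1],a[0]])
        X=proj(c,pose(w,cyl))-ctr
        # extents along/perp, each half of the roll
        for k in(X[:40],X[40:]):
            o+= [(k@n).max()-((pk-ctr)@n).max(),(k@n).min()-((pk-ctr)@n).min()]
        o+=[(X@a).max()-((pk-ctr)@a).max(),(X@a).min()-((pk-ctr)@a).min()]
    return np.array(o)
def F(p):
    v,w,e=p[:4],p[4:7],p[7:]; setc(e); o=[]
    for c,(m,q,fq) in pts.items():
        o+=[(proj(c,pose(v,m))-q).ravel(),(proj(c,pose(v,fin(v[3])))-fq).ravel()]
    o.append(rollres(w)); n=np.concatenate(o); return np.r_[n,e]
for k in(0,None):
  for sr in(1e-6,.002,.005):
    h.K=k
    r=least_squares(F,np.r_[.567,-.18,.287,.08,.5577,.19,-.2,np.zeros(12)],loss="soft_l1",diff_step=1e-5,x_scale=np.r_[[.01]*7,[1]*12])
    print(k,sr,r.cost,r.x[:7],"\n",r.x[7:])
E
python3 fit2.py
```

```text
0 1e-06 21.583177031318428 [ 0.5672 -0.1795  0.2863  0.0804  0.5588  0.1887 -0.2084] 
 [-0.0001 -0.0003 -0.     -0.5524  0.4105  0.299  -0.0005  0.0003 -0.
  0.6969  1.7208  1.284 ]
0 0.002 20.947200390588783 [ 0.5674 -0.1792  0.2862  0.0804  0.559   0.189  -0.2089] 
 [-0.1709 -0.1969  0.0044 -0.2314  0.3372  0.3266 -1.0557  0.3747 -0.022
  0.3798  0.8573  1.2247]
0 0.005 19.85983366081457 [ 0.5697 -0.1762  0.2869  0.0805  0.5614  0.1927 -0.2086] 
 [-0.4795  0.3717  0.0088  0.0783  0.347   0.3981 -1.2834  0.3269  0.0382
  0.157   0.2828  0.9378]
None 1e-06 18.46953779507837 [ 0.5673 -0.1812  0.2875  0.0818  0.5582  0.1957 -0.2158] 
 [-0.0001 -0.0004  0.     -0.9862  0.2729 -0.164  -0.0006  0.0004 -0.0001
  0.9241  1.7534  0.5345]
None 0.002 17.349138414950183 [ 0.5674 -0.181   0.2873  0.0819  0.5583  0.196  -0.2157] 
 [-0.0933 -0.46    0.1115 -0.3866  0.2352 -0.1173 -1.2855  0.5433 -0.2071
  0.4688  0.6356  0.4907]
None 0.005 16.065313957275865 [ 0.5682 -0.1789  0.2875  0.0818  0.5591  0.1985 -0.2154] 
 [-0.1915  0.0417  0.1689  0.0234  0.2224 -0.0507 -1.0791  0.5215 -0.2844
  0.1576  0.0981  0.3843]
```

```bash
cat > goal.py <<'E'
from h import *
import sys
# usage: goal.py x y z ang(tool x axis heading; tool z down) -> delta in current tool frame
def delta(x,y,z,a,p0=None,r0=None):
    s=manip.observe(); p0=s["tool_pos"]; r0=R.from_rotvec(s["ee_rot"])
    T=R.from_euler("z",a)*R.from_euler("x",np.pi)
    d=(r0.inv()*T).as_rotvec(); X=r0.as_matrix()
    print("t",s["time"],"head",np.arctan2(X[1,0],X[0,0]),"q",s["joints"],"gap",s["finger_gap"],"F",s["ft_force"])
    print("turn",d,"shift in current axes",r0.inv().apply(np.array([x,y,z])-p0),"in goal axes",T.inv().apply(np.array([x,y,z])-p0))
if __name__=="__main__": delta(*map(float,sys.argv[1:]))
E
python3 goal.py .5585 .193 .15 -.212; python3 goal.py .5585 .193 .15 2.93
```

```text
t 0.7 head 2.6877396260286948 q [-1.2665  0.4261  0.0739  1.606  -0.0341  1.1108 -0.0671] gap 0.08560730912968986 F [-0.0055  0.3832  0.1248]
turn [-0.      0.0001  2.8997] shift in current axes [-0.4174 -0.2566  0.1033] in goal axes [0.3438 0.3491 0.1033]
t 0.7 head 2.6877396260286948 q [-1.2665  0.4261  0.0739  1.606  -0.0341  1.1108 -0.0671] gap 0.08560730912968986 F [-0.0055  0.3832  0.1248]
turn [-0.     -0.     -0.2423] shift in current axes [-0.4174 -0.2566  0.1033] in goal axes [-0.3436 -0.3493  0.1033]
```

Call:
{"op": "jog_arm", "data": {
  "plan": [
    [[0, 0, -0.1212], [0, 0, 0], 1],
    [[0, 0, -0.1212], [0, 0, 0], 1],
    [[0, 0, 0], [-0.035, -0.035, 0], 1],
    [[0, 0, 0], [-0.035, -0.035, 0], 1],
    [[0, 0, 0], [-0.035, -0.035, 0], 1],
    [[0, 0, 0], [-0.035, -0.035, 0], 1],
    [[0, 0, 0], [-0.035, -0.035, 0], 1],
    [[0, 0, 0], [-0.035, -0.035, 0], 1]
  ],
  "newtons": 30
}}

```text
time: 1.7
tool_pos: [0.4579, 0.3558, 0.2535]
ee_rot: [0.332, 3.124, 0.001]
ft_force: [1.1, 0.6, 0.4]
finger_gap: 0.0856
grip_force: 0.0
```

```bash
python3 goal.py .5585 .193 .15 2.93
```

```text
t 1.7 head 2.930125247432001 q [-0.8745  0.2712  0.1242  1.8292 -0.0385  1.0432  0.624 ] gap 0.085608465842961 F [1.1037 0.6277 0.388 ]
turn [0.0004 0.0002 0.0001] shift in current axes [-0.1325 -0.1381  0.1035] in goal axes [-0.1325 -0.1381  0.1035]
```

Call:
{"op": "jog_arm", "data": {
  "plan": [
    [[0, 0, 0], [-0.03, -0.035, 0], 1],
    [[0, 0, 0], [-0.03, -0.035, 0], 1],
    [[0, 0, 0], [-0.03, -0.035, 0.02], 1],
    [[0, 0, 0], [-0.03, -0.035, 0.03], 1],
    [[0, 0, 0], [-0.012, 0, 0.03], 1],
    [[0, 0, 0], [0, 0, 0.02], 1],
    [[0, 0, 0], [0, 0, 0], 1],
    [[0, 0, 0], [0, 0, 0], 1]
  ]
}}

```text
time: 2.7
tool_pos: [0.5572, 0.193, 0.1542]
ee_rot: [0.331, 3.123, 0.001]
ft_force: [0.2, 1.0, 0.1]
finger_gap: 0.0851
grip_force: 0.0
```

```bash
python3 goal.py .5585 .193 .025 2.93
python3 - <<'E'
from h import *
o=[]
for c in("top","side"):
    im=manip.camera(c)[:,:,::-1]; u,v=np.int32(proj(c,manip.observe()["tool_pos"]+[0,0,-.08])[0]); u=max(u,100);v=max(v,70)
    o.append(cv2.resize(im[v-70:v+70,u-100:u+100],None,fx=2,fy=2,interpolation=cv2.INTER_CUBIC)); cv2.imwrite(f"pics/{c}1.png",im)
cv2.imwrite("pics/pre.png",np.vstack(o))
E
```

```text
t 2.7 head 2.930390811620671 q [-0.6007  0.3999  0.1988  1.9014 -0.1027  0.8491  1.0102] gap 0.08511835627177701 F [0.1795 0.9696 0.1393]
turn [0.0006 0.0007 0.0004] shift in current axes [-0.0012  0.0002  0.1292] in goal axes [-0.0013  0.0003  0.1292]
```

View pics/pre.png

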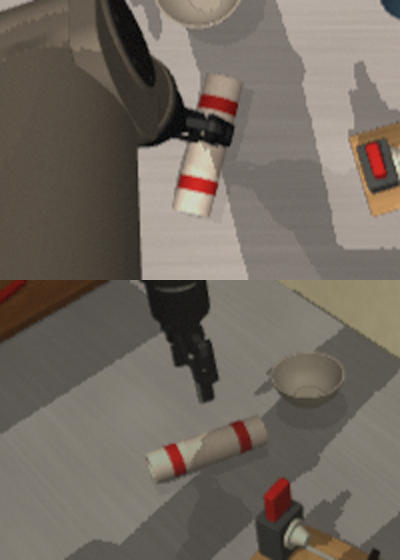

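Call:
{"op": "jog_arm", "data": {
  "plan": [
    [[0, 0, 0], [0, 0, 0.04], 1],
    [[0, 0, 0], [0, 0, 0.04], 1],
    [[0, 0, 0], [0, 0, 0.03], 1],
    [[0, 0, 0], [0, 0, 0.015], 1],
    [[0, 0, 0], [0, 0, 0], 1],
    [[0, 0, 0], [0, 0, 0], 0.3],
    [[0, 0, 0], [0, 0, 0], 0.3],
    [[0, 0, 0], [0, 0, 0], 0.3]
  ],
  "newtons": 30
}}

```text
time: 3.8
tool_pos: [0.5574, 0.1928, 0.0296]
ee_rot: [0.332, 3.123, 0.001]
ft_force: [-1.6, -1.0, 10.6]
finger_gap: 0.0479
grip_force: 29.1
```

Call:
{"op": "jog_arm", "data": {
  "plan": [
    [[0, 0, 0], [0, 0, 0], 0.3],
    [[0, 0, 0], [0, 0, 0], 0.3],
    [[0, 0, 0], [0, 0, 0], 0.3]
  ]
}}

```text
time: 4.18
tool_pos: [0.5574, 0.1928, 0.0296]
ee_rot: [0.332, 3.123, 0.001]
ft_force: [-2.2, -1.2, 11.7]
finger_gap: 0.0479
grip_force: 29.1
```

Call:
{"op": "jog_arm", "data": {
  "plan": [
    [[0, 0, 0], [0, 0, -0.01], 0.3],
    [[0, 0, 0], [0, 0, -0.03], 0.3],
    [[0, 0, 0], [0, 0, -0.04], 0.3],
    [[0, 0, 0], [0, 0, -0.04], 0.3],
    [[0, 0, 0], [0, 0, -0.04], 0.3],
    [[0, 0, 0], [0, 0, -0.03], 0.3],
    [[0, 0, 0], [0, 0, 0], 0.3],
    [[0, 0, 0], [0, 0, 0], 0.3]
  ]
}}

```text
time: 5.18
tool_pos: [0.5564, 0.1926, 0.2181]
ee_rot: [-0.331, -3.124, 0.0]
ft_force: [0.4, -0.1, -2.4]
finger_gap: 0.0477
grip_force: 31.7
```

Run:
```python
from h import *
s=manip.observe(); print(s["ft_force"],s["finger_gap"],s["tool_pos"])
o=[]
for c in("top","side"):
    im=manip.camera(c)[:,:,::-1].copy(); cv2.imwrite(f"pics/{c}2.png",im)
    u,v=np.int32(proj(c,s["tool_pos"])[0]); u=max(u,60);v=max(v,46); print(c,u-60,v-46)
    o.append(cv2.resize(im[v-46:v+46,u-60:u+60],None,fx=6,fy=6,interpolation=cv2.INTER_CUBIC))
    print([(np.round(d["bbox"],1).tolist(),round(d["score"],2)) for d in manip.look_for(c,"roll")[:2]])
cv2.imwrite("pics/held.png",cv2.resize(np.vstack(o),None,fx=.54,fy=.54))
```

```text
[ 0.4018 -0.0544 -2.4394] 0.04773252918679875 [0.5564 0.1926 0.2181]
top 126 130
[([277.1, 149.3, 419.2, 223.9], 0.71), ([162.7, 133.7, 205.8, 216.5], 0.55)]
side 180 59
[([204.4, 89.5, 272.9, 123.4], 0.91)]
```

View pics/held.png

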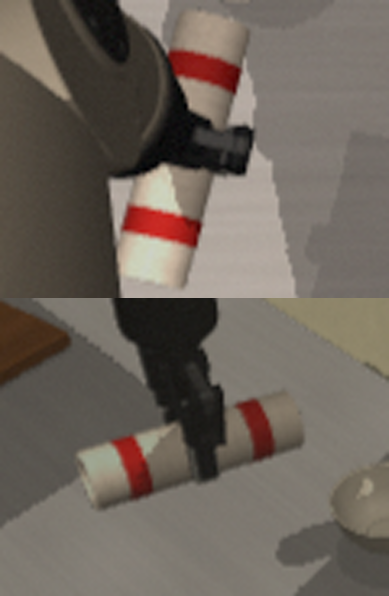

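```bash
cat > held.py <<'E'
from h import *
import h
tp=np.array([[177,12],[249,25],[186,287],[118,278]])/3.24+[126,130]
sp=np.array([[77,159],[98,210],[290,92],[303,145]])/3.24+[180,59]
cyl=np.array([[sx*.09,.024*np.cos(a),.024*np.sin(a)] for sx in(-1,1) for a in np.linspace(0,2*np.pi,40)])
tcp=np.array([.5564,.1926,.2181]); ax=np.array([np.cos(2.93),np.sin(2.93),0]); 
def rr(w,cams=("top","side")):   # w: s along tool x, dyaw, pitch
    o=[]
    Rm=(R.from_euler("z",2.93+w[1])*R.from_euler("y",w[2])).as_matrix(); C=tcp+ax*w[0]-[0,0,.0056]
    for c in cams:
        pk=tp if c=="top" else sp
        pb=cv2.boxPoints(cv2.minAreaRect(pk.astype(np.float32))); ctr=pb.mean(0)
        a=max((pb[1]-pb[0],pb[2]-pb[1]),key=np.linalg.norm); a=a/np.linalg.norm(a); n=np.array([-a[1],a[0]])
        X=proj(c,cyl@Rm.T+C)-ctr
        for k in(X[:40],X[40:]): o+=[(k@n).max()-((pk-ctr)@n).max(),(k@n).min()-((pk-ctr)@n).min()]
        o+=[(X@a).max()-((pk-ctr)@a).max(),(X@a).min()-((pk-ctr)@a).min()]
    return np.array(o)
for k in(0,-.1,-.2,None,-.4,-.5):
    h.K=k
    for cams in(("top","side"),):
        r=least_squares(lambda w:np.r_[rr(w,cams),w[1]*50,w[2]*20],[0,0,0],diff_step=1e-4,x_scale=[.01,.01,.01]); print(k,r.cost,r.x,"\n",r.fun[:-2].reshape(-1,6))
E
python3 held.py
```

```text
0 13.174666180970146 [-0.0002  0.0196 -0.0032] 
 [[ 0.129  -0.3674 -0.3946 -1.5316  1.0816  0.3619]
 [-1.4811 -2.8605 -0.333  -2.7986  0.152  -1.7568]]
-0.1 6.119790512083953 [ 0.0008  0.0198 -0.0128] 
 [[ 1.4085  1.6678  0.8438  0.4792  0.2921  0.5821]
 [-0.4234 -1.3066  0.6002 -1.2836 -0.1417 -1.0703]]
-0.2 18.383146001232436 [ 0.0017  0.02   -0.0234] 
 [[ 2.6929  3.7067  2.0833  2.4946 -0.4412  0.8039]
 [ 0.6502  0.2604  1.5272  0.2302 -0.398  -0.3452]]
None 54.746493244749665 [ 0.0027  0.0201 -0.0342] 
 [[ 4.1593  5.9293  3.5228  4.692  -1.2038  1.0741]
 [ 1.8657  1.994   2.6192  1.8927 -0.6366  0.4732]]
-0.4 101.28910128261595 [ 0.0033  0.0199 -0.0455] 
 [[ 5.2593  7.7723  4.5811  6.5593 -1.7475  1.3116]
 [ 2.7891  3.3732  3.4175  3.3127 -0.803   1.2043]]
-0.5 172.18089471161636 [ 0.0039  0.0196 -0.0571] 
 [[ 6.5461  9.8035  5.8327  8.6017 -2.3284  1.6256]
 [ 3.8585  4.9223  4.375   4.8751 -0.9548  2.0323]]
```

Call:
{"op": "jog_arm", "data": {
  "plan": [
    [[0, 0, 0.134], [0, 0, 0], 0.3],
    [[0, 0, 0.134], [0, 0, 0], 0.3],
    [[0, 0, 0.134], [0, 0, 0], 0.3],
    [[0, 0, 0.134], [0, 0, 0], 0.3],
    [[0, 0, 0.134], [0, 0, 0], 0.3],
    [[0, 0, 0.134], [0, 0, 0], 0.3],
    [[0, 0, 0.134], [0, 0, 0], 0.3],
    [[0, 0, 0.134], [0, 0, 0], 0.3]
  ]
}}

```text
time: 6.38
tool_pos: [0.5566, 0.1925, 0.2176]
ee_rot: [-1.886, -2.512, 0.002]
ft_force: [0.6, 0.2, -2.4]
finger_gap: 0.0477
grip_force: 31.7
```

```bash
python3 goal.py .5717 -.1944 .15 1.855
```

```text
t 6.375 head 1.8537298226111592 q [-0.7853  0.3414  0.4282  1.8589 -0.168   0.9778 -0.0015] gap 0.047706573382775834 F [ 0.606   0.2021 -2.3912]
turn [-0.0011  0.0005 -0.0013] shift in current axes [-0.3757 -0.0935  0.0679] in goal axes [-0.3756 -0.094   0.0676]
```

Call:
{"op": "jog_arm", "data": {
  "plan": [
    [[0, 0, 0], [-0.035, -0.009, 0], 0.3],
    [[0, 0, 0], [-0.05, -0.013, 0], 0.3],
    [[0, 0, 0], [-0.055, -0.014, 0], 0.3],
    [[0, 0, 0], [-0.055, -0.014, 0], 0.3],
    [[0, 0, 0], [-0.055, -0.014, 0], 0.3],
    [[0, 0, 0], [-0.055, -0.013, 0], 0.3],
    [[0, 0, 0], [-0.05, -0.012, 0], 0.3],
    [[0, 0, 0], [-0.02, -0.005, 0], 0.3]
  ]
}}

```text
time: 7.38
tool_pos: [0.5721, -0.1972, 0.2178]
ee_rot: [-1.885, -2.513, 0.002]
ft_force: [0.7, 0.8, -2.1]
finger_gap: 0.0478
grip_force: 31.7
```

Call:
{"op": "jog_arm", "data": {
  "plan": [
    [[0, 0, 0], [0, 0, 0.02], 0.3],
    [[0, 0, 0], [0, 0, 0.03], 0.3],
    [[0, 0, 0], [0, 0, 0.03], 0.3],
    [[0, 0, 0], [0, 0, 0.02], 0.3],
    [[0, 0, 0], [0, 0, 0], 0.3],
    [[0, 0, 0], [0, 0, 0], 0.3]
  ]
}}

```text
time: 8.12
tool_pos: [0.5734, -0.1939, 0.1191]
ee_rot: [1.88, 2.516, 0.0]
ft_force: [0.5, -0.0, -1.0]
finger_gap: 0.0478
grip_force: 31.7
```

```bash
python3 goal.py .5717 -.1944 .0586 1.855
python3 - <<'E'
from h import *
o=[]
for c,(x0,y0) in(("top",(250,120)),("side",(230,140))):
    im=manip.camera(c)[:,:,::-1].copy(); cv2.imwrite(f"pics/{c}3.png",im)
    o.append(cv2.resize(im[y0:y0+125,x0:x0+200],None,fx=2.4,fy=2.4,interpolation=cv2.INTER_CUBIC))
cv2.imwrite("pics/above.png",np.vstack(o))
E
```

```text
t 8.125 head 1.8579753806689483 q [-0.1552  0.5075  0.4912  1.9016 -0.322   0.8095  0.7952] gap 0.04775966741037277 F [ 0.4831 -0.0365 -1.0291]
turn [0.0007 0.0006 0.003 ] shift in current axes [ 0.0001 -0.0018  0.0605] in goal axes [ 0.     -0.0018  0.0605]
```

View pics/above.png

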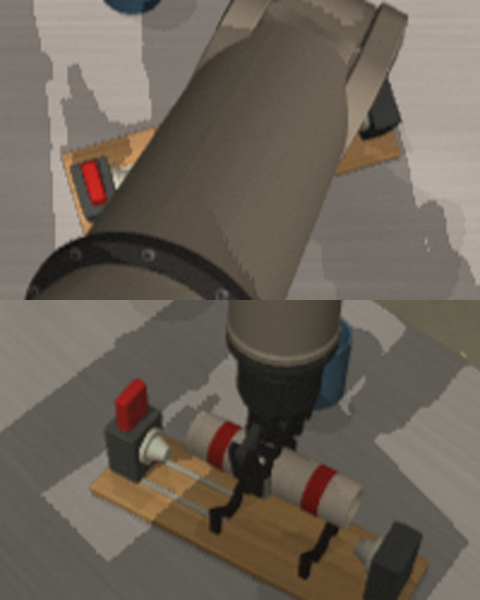

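Call:
{"op": "jog_arm", "data": {
  "plan": [
    [[0, 0, 0], [0, -0.0018, 0.015], 0.3],
    [[0, 0, 0], [0, 0, 0.015], 0.3],
    [[0, 0, 0], [0, 0, 0.012], 0.3],
    [[0, 0, 0], [0, 0, 0.008], 0.3],
    [[0, 0, 0], [0, 0, 0.004], 0.3],
    [[0, 0, 0], [0, 0, 0], 0.3],
    [[0, 0, 0], [0, 0, 0], 0.3]
  ]
}}

```text
time: 9.1
tool_pos: [0.5714, -0.1942, 0.0646]
ee_rot: [1.88, 2.516, 0.0]
ft_force: [-0.1, -0.1, -1.3]
finger_gap: 0.0476
grip_force: 31.7
```

```bash
python3 goal.py .5717 -.1944 .0586 1.855
python3 - <<'E'
from h import *
o=[]
for c,(x0,y0) in(("side",(240,150)),):
    im=manip.camera(c)[:,:,::-1].copy(); cv2.imwrite(f"pics/{c}4.png",im)
    o.append(cv2.resize(im[y0:y0+140,x0:x0+180],None,fx=4,fy=4,interpolation=cv2.INTER_CUBIC))
cv2.imwrite("pics/low.png",np.vstack(o))
E
```

```text
t 9.1 head 1.858104334247746 q [-0.118   0.5811  0.4462  1.9298 -0.3714  0.7112  0.8366] gap 0.04757636093484784 F [-0.0666 -0.1314 -1.3377]
turn [0.0004 0.0002 0.0031] shift in current axes [-0.0003  0.0002  0.006 ] in goal axes [-0.0003  0.0002  0.006 ]
```

View pics/low.png

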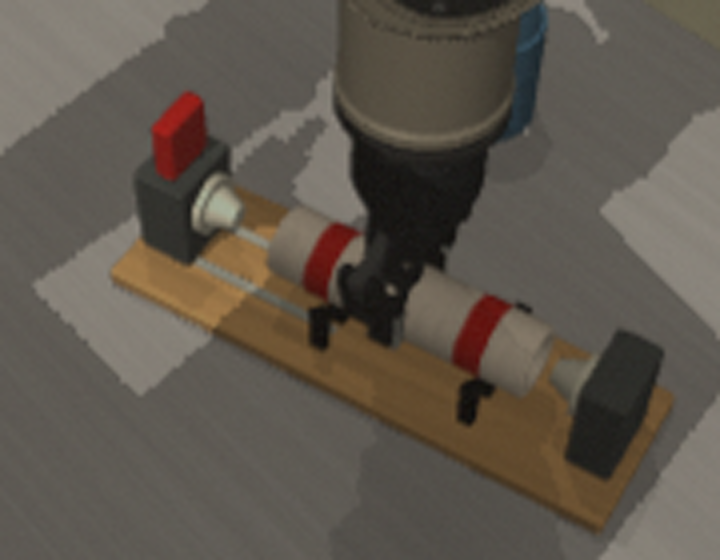

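Call:
{"op": "jog_arm", "data": {
  "plan": [
    [[0, 0, 0], [0, 0, 0.0025], 0.3],
    [[0, 0, 0], [0, 0, 0.002], 0.3],
    [[0, 0, 0], [0, 0, 0.001], 0.3],
    [[0, 0, 0], [0, 0, 0], 0.3]
  ]
}}

```text
time: 9.65
tool_pos: [0.5717, -0.1941, 0.0595]
ee_rot: [1.88, 2.516, 0.001]
ft_force: [-1.3, 1.3, 10.3]
finger_gap: 0.0475
grip_force: 32.4
```

Call:
{"op": "jog_arm", "data": {
  "plan": [
    [[0, 0, 0], [0, 0, 0], 0.58],
    [[0, 0, 0], [0, 0, 0], 0.62],
    [[0, 0, 0], [0, 0, 0], 0.7],
    [[0, 0, 0], [0, 0, 0], 0.8],
    [[0, 0, 0], [0, 0, 0], 0.85],
    [[0, 0, 0], [0, 0, 0], 0.85]
  ]
}}

```text
time: 10.4
tool_pos: [0.5712, -0.1941, 0.0588]
ee_rot: [-1.881, -2.517, 0.0]
ft_force: [0.1, 0.5, 0.1]
finger_gap: 0.0726
grip_force: 0.0
```

Call:
{"op": "jog_arm", "data": {
  "plan": [
    [[0, 0, 0], [0, 0, -0.01], 0.85],
    [[0, 0, 0], [0, 0, -0.03], 0.85],
    [[0, 0, 0], [0, 0, -0.04], 0.85],
    [[0, 0, 0], [0, 0, -0.04], 0.85],
    [[0, 0, 0], [0, 0, -0.03], 0.85],
    [[0, 0, 0], [0, 0, 0], 0.85]
  ]
}}

```text
time: 11.15
tool_pos: [0.5723, -0.1946, 0.2117]
ee_rot: [1.879, 2.513, 0.004]
ft_force: [-0.1, -0.3, -0.3]
finger_gap: 0.0726
grip_force: 0.0
```

```bash
python3 goal.py .5238 -.0345 .2 3.4286; python3 goal.py .5238 -.0345 .2 .287
```

```text
t 11.15 head 1.857943791442965 q [-0.2097  0.3899  0.5537  1.8387 -0.2448  0.9764  0.735 ] gap 0.07255053388169791 F [-0.1188 -0.2807 -0.272 ]
turn [ 0.0019  0.0044 -1.5707] shift in current axes [ 0.1673 -0.0012  0.0115] in goal axes [0.0012 0.1672 0.0117]
t 11.15 head 1.857943791442965 q [-0.2097  0.3899  0.5537  1.8387 -0.2448  0.9764  0.735 ] gap 0.07255053388169791 F [-0.1188 -0.2807 -0.272 ]
turn [ 0.0044 -0.0019  1.5709] shift in current axes [ 0.1673 -0.0012  0.0115] in goal axes [-0.0012 -0.1672  0.0117]
```

Call:
{"op": "jog_arm", "data": {
  "plan": [
    [[0, 0, 0], [0.03, 0, 0], 0.85],
    [[0, 0, 0], [0.05, 0, 0], 0.85],
    [[0, 0, 0], [0.05, 0, 0], 0.85],
    [[0, 0, 0], [0.037, -0.001, 0], 0.85],
    [[0, 0, 0.1745], [0, 0, 0], 0.85],
    [[0, 0, 0.1745], [0, 0, 0], 0.85],
    [[0, 0, 0.1745], [0, 0, 0], 0.85],
    [[0, 0, 0.1745], [0, 0, 0], 0.85]
  ]
}}

```text
time: 12.15
tool_pos: [0.5225, -0.0343, 0.2084]
ee_rot: [-2.632, -1.714, 0.001]
ft_force: [-0.9, -0.1, -0.0]
finger_gap: 0.0727
grip_force: 0.0
```

Call:
{"op": "jog_arm", "data": {
  "plan": [
    [[0, 0, 0.1745], [0, 0, 0], 0.85],
    [[0, 0, 0.1745], [0, 0, 0], 0.85],
    [[0, 0, 0.1745], [0, 0, 0], 0.85],
    [[0, 0, 0.1745], [0, 0, 0], 0.85],
    [[0, 0, 0.1745], [0, 0, 0], 0.85],
    [[0, 0, 0], [0, 0, 0], 0.85]
  ]
}}

```text
time: 12.9
tool_pos: [0.5226, -0.0341, 0.2084]
ee_rot: [3.109, 0.452, -0.001]
ft_force: [-1.0, 0.2, -0.3]
finger_gap: 0.0728
grip_force: 0.0
```

```bash
python3 goal.py .5238 -.0345 .115 .287
python3 - <<'E'
from h import *
o=[]
for c,(x0,y0) in(("side",(240,130)),):
    im=manip.camera(c)[:,:,::-1].copy(); cv2.imwrite(f"pics/{c}5.png",im)
    o.append(cv2.resize(im[y0:y0+150,x0:x0+180],None,fx=4,fy=4,interpolation=cv2.INTER_CUBIC))
cv2.imwrite("pics/fin.png",np.vstack(o))
E
```

```text
t 12.9 head 0.28866716688819405 q [-0.7633  0.3079  0.8534  2.0247 -0.2877  0.9318 -1.0411] gap 0.07281289695152632 F [-1.0233  0.1797 -0.3394]
turn [0.0003 0.001  0.0017] shift in current axes [0.0011 0.0007 0.0934] in goal axes [0.001  0.0007 0.0934]
```

View pics/fin.png

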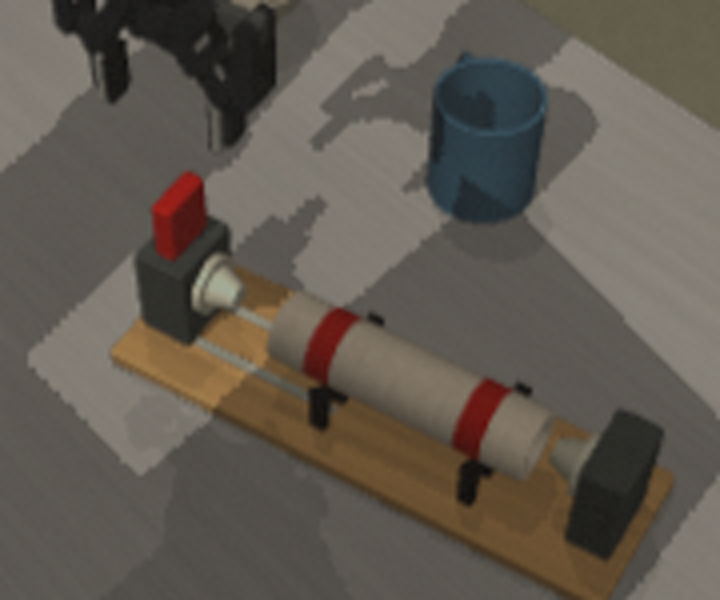

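Call:
{"op": "jog_arm", "data": {
  "plan": [
    [[0, 0, 0], [0.001, 0.001, 0.025], 0.85],
    [[0, 0, 0], [0, 0, 0.03], 0.85],
    [[0, 0, 0], [0, 0, 0.025], 0.85],
    [[0, 0, 0], [0, 0, 0.011], 0.85],
    [[0, 0, 0], [0, 0, 0], 0.85],
    [[0, 0, 0], [0, 0, 0], 0.6]
  ]
}}

```text
time: 13.7
tool_pos: [0.5247, -0.035, 0.1186]
ee_rot: [-3.109, -0.451, -0.002]
ft_force: [0.4, 0.4, -1.0]
finger_gap: 0.0563
grip_force: 0.0
```

Call:
{"op": "jog_arm", "data": {
  "plan": [
    [[0, 0, 0], [0, 0, 0], 0.45],
    [[0, 0, 0], [0, 0, 0], 0.3],
    [[0, 0, 0], [0, 0, 0], 0.15],
    [[0, 0, 0], [0, 0, 0], 0.1],
    [[0, 0, 0], [0, 0, 0], 0.1],
    [[0, 0, 0], [0, 0, 0], 0.1]
  ],
  "newtons": 30
}}

```text
time: 14.45
tool_pos: [0.5243, -0.0347, 0.1182]
ee_rot: [-3.109, -0.45, -0.001]
ft_force: [-2.4, 0.3, 7.0]
finger_gap: 0.0154
grip_force: 33.2
```

```bash
python3 goal.py .5238 -.0345 .115 .287
```

```text
t 14.45 head 0.2878103885337864 q [-0.6478  0.4504  0.742   2.0902 -0.4423  0.7591 -0.9099] gap 0.015389656819075611 F [-2.4481  0.3207  7.0414]
turn [-0.0004 -0.0004  0.0008] shift in current axes [-0.0005 -0.0003  0.0032] in goal axes [-0.0005 -0.0003  0.0032]
```

Call:
{"op": "jog_arm", "data": {
  "plan": [
    [[0, 0, 0], [0, 0.004, 0], 0.1],
    [[0, 0, 0], [0, 0.008, 0], 0.1],
    [[0, 0, 0], [0, 0.008, 0], 0.1],
    [[0, 0, 0], [0, 0.008, 0], 0.1],
    [[0, 0, 0], [0, 0.008, 0], 0.1],
    [[0, 0, 0], [0, 0.008, 0], 0.1],
    [[0, 0, 0], [0, 0.008, 0], 0.1],
    [[0, 0, 0], [0, 0.004, 0], 0.1]
  ]
}}

```text
time: 15.45
tool_pos: [0.5402, -0.0886, 0.1182]
ee_rot: [-3.109, -0.45, -0.0]
ft_force: [-2.5, 3.6, 8.8]
finger_gap: 0.0152
grip_force: 33.5
```

Call:
{"op": "jog_arm", "data": {
  "plan": [
    [[0, 0, 0], [0, 0.004, 0], 0.1],
    [[0, 0, 0], [0, 0.004, 0], 0.1],
    [[0, 0, 0], [0, 0.004, 0], 0.1],
    [[0, 0, 0], [0, 0.004, 0], 0.1],
    [[0, 0, 0], [0, 0.002, 0], 0.1],
    [[0, 0, 0], [0, 0, 0], 0.1]
  ]
}}

```text
time: 16.2
tool_pos: [0.5453, -0.1058, 0.1182]
ee_rot: [-3.109, -0.45, -0.0]
ft_force: [-2.1, 0.7, 6.9]
finger_gap: 0.0155
grip_force: 33.2
```

Run:
```python
from h import *
s=manip.observe(); r=R.from_rotvec(s["ee_rot"]); print(s["time"],r.inv().apply(s["ft_force"]),r.inv().apply(s["tool_pos"]-[.5243,-.0347,.1182]),s["finger_gap"],s["joints"])
o=[]
for c,(x0,y0) in(("side",(260,140)),):
    im=manip.camera(c)[:,:,::-1].copy(); cv2.imwrite(f"pics/{c}6.png",im)
    o.append(cv2.resize(im[y0:y0+140,x0:x0+170],None,fx=4,fy=4,interpolation=cv2.INTER_CUBIC))
cv2.imwrite("pics/push.png",np.vstack(o))
```

```text
16.2 [-1.8386 -1.2969 -6.9468] [-0.0001  0.0742 -0.    ] 0.015486716753689843 [-0.4883  0.4942  0.7251  2.0237 -0.4598  0.7892 -0.7733]
```

View pics/push.png

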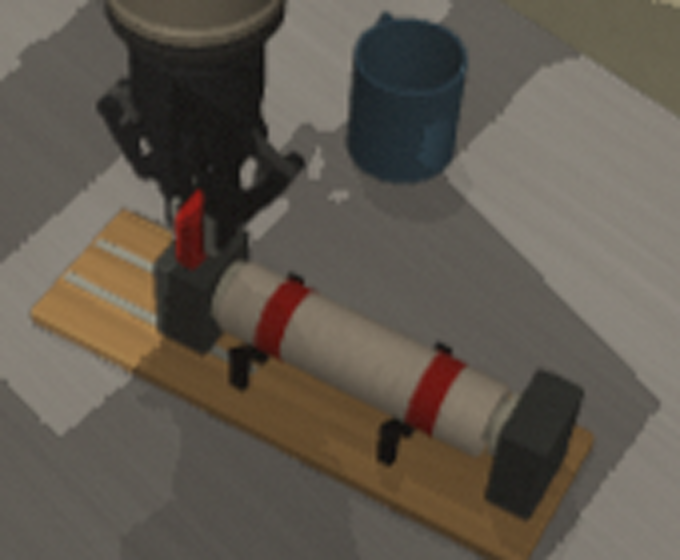

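Call:
{"op": "jog_arm", "data": {
  "plan": [
    [[0, 0, 0], [0, 0.002, 0], 0.1],
    [[0, 0, 0], [0, 0.002, 0], 0.1],
    [[0, 0, 0], [0, 0.001, 0], 0.1],
    [[0, 0, 0], [0, 0, 0], 0.1]
  ]
}}

```text
time: 16.75
tool_pos: [0.5467, -0.1105, 0.1182]
ee_rot: [-3.109, -0.451, -0.0]
ft_force: [-2.2, 2.1, 7.7]
finger_gap: 0.016
grip_force: 33.3
```

Call:
{"op": "jog_arm", "data": {
  "plan": [
    [[0, 0, 0], [0, 0.001, 0], 0.1],
    [[0, 0, 0], [0, 0.001, 0], 0.1]
  ]
}}

```text
time: 17.0
tool_pos: [0.5469, -0.1114, 0.1181]
ee_rot: [-3.107, -0.451, 0.001]
ft_force: [-7.8, 12.0, 16.6]
finger_gap: 0.0155
grip_force: 34.5
```

Call:
{"op": "jog_arm", "data": {
  "plan": [
    [[0, 0, 0], [0, 0.001, 0], 0.1],
    [[0, 0, 0], [0, 0, 0], 0.1]
  ]
}}

```text
time: 17.25
tool_pos: [0.547, -0.1115, 0.1181]
ee_rot: [-3.105, -0.452, 0.002]
ft_force: [-9.7, 13.9, 18.7]
finger_gap: 0.0156
grip_force: 34.7
```

Call:
{"op": "jog_arm", "data": {
  "plan": [
    [[0, 0, 0], [0, 0.001, 0], 0.1],
    [[0, 0, 0], [0, 0.001, 0], 0.1],
    [[0, 0, 0], [0, 0, 0], 0.1]
  ],
  "newtons": 50
}}

```text
time: 17.62
tool_pos: [0.547, -0.1115, 0.1181]
ee_rot: [-3.102, -0.453, 0.004]
ft_force: [-15.8, 25.3, 30.3]
finger_gap: 0.0153
grip_force: 50.7
```

Call:
{"op": "jog_arm", "data": {
  "plan": [
    [[0, 0, 0], [0, 0.001, 0], 0.1],
    [[0, 0, 0], [0, 0.001, 0], 0.1],
    [[0, 0, 0], [0, 0, 0], 0.1]
  ]
}}

```text
time: 18.0
tool_pos: [0.5471, -0.1116, 0.1181]
ee_rot: [-3.099, -0.455, 0.006]
ft_force: [-21.6, 37.6, 38.9]
finger_gap: 0.0154
grip_force: 53.7
```

Run:
```python
from h import *
s=manip.observe(); r=R.from_rotvec(s["ee_rot"]); print(s["time"],r.inv().apply(s["ft_force"]),r.inv().apply(s["tool_pos"]-[.5243,-.0347,.1182]),s["finger_gap"])
im=manip.camera("side")[:,:,::-1].copy(); cv2.imwrite(f"pics/side7.png",im)
cv2.imwrite("pics/push2.png",cv2.resize(im[140:280,260:430],None,fx=4,fy=4,interpolation=cv2.INTER_CUBIC))
```

```text
18.0 [ -9.946  -42.6114 -38.4327] [-0.0003  0.0802 -0.0007] 0.015427675415924264
```

Call:
{"op": "jog_arm", "data": {
  "plan": [
    [[0, 0, 0], [0, -0.002, 0], 0.1],
    [[0, 0, 0], [0, -0.0025, 0], 0.1],
    [[0, 0, 0], [0, 0, 0], 0.1]
  ],
  "newtons": 20
}}

```text
time: 18.42
tool_pos: [0.5469, -0.1113, 0.1181]
ee_rot: [-3.106, -0.452, 0.001]
ft_force: [-7.1, 11.1, 15.1]
finger_gap: 0.0152
grip_force: 49.1
```

Call:
{"op": "jog_arm", "data": {
  "plan": [
    [[0, 0, 0], [0, 0, 0], 0.3],
    [[0, 0, 0], [0, 0, 0], 0.5],
    [[0, 0, 0], [0, 0, 0], 0.6],
    [[0, 0, 0], [0, 0, 0], 0.6]
  ]
}}

```text
time: 18.92
tool_pos: [0.5473, -0.1132, 0.1178]
ee_rot: [3.109, 0.45, -0.0]
ft_force: [0.3, -0.4, -0.3]
finger_gap: 0.0512
grip_force: 0.0
```

Call:
{"op": "jog_arm", "data": {
  "plan": [
    [[0, 0, 0], [0, 0, -0.02], 0.6],
    [[0, 0, 0], [0, 0, -0.04], 0.6],
    [[0, 0, 0], [0, 0, -0.05], 0.6],
    [[0, 0, 0], [0, -0.05, -0.04], 0.6],
    [[0, 0, 0], [0, -0.05, 0], 0.6],
    [[0, 0, 0], [0, -0.05, 0], 0.6],
    [[0, 0, 0], [0, -0.05, 0], 0.6],
    [[0, 0, 0], [0, 0, 0], 0.6]
  ]
}}

```text
time: 19.92
tool_pos: [0.4901, 0.0809, 0.2678]
ee_rot: [-3.107, -0.458, -0.001]
ft_force: [0.4, -0.7, 0.5]
finger_gap: 0.0512
grip_force: 0.0
```

```bash
cat > chk.py <<'E'
from h import *
import h
h.K=-.05
v=[.5672,-.1797,.2868]
print(manip.observe()["tool_pos"],manip.observe()["ft_force"])
fin=lambda q:pose(v,[[sx*.020,.0705+q+sy*.008,z] for sx in(1,-1) for sy in(1,-1) for z in(.088,.132)])
cyl=lambda y,z:pose(v,[[.024*np.cos(a),y+s*.09,z+.024*np.sin(a)] for s in(1,-1) for a in np.linspace(0,6.28,60)])
bb=lambda p:np.r_[p.min(0),p.max(0)]
for c in("top","side"):
    im=manip.camera(c)[:,:,::-1]; cv2.imwrite(f"pics/{c}8.png",im)
    for t in("tail_grip","roll"): print(c,t,[(np.round(d["bbox"],1).tolist(),round(d["score"],2)) for d in manip.look_for(c,t)[:2]])
    hsv=cv2.cvtColor(im,cv2.COLOR_BGR2HSV); m=(((hsv[...,0]<8)|(hsv[...,0]>172))&(hsv[...,1]>150)&(hsv[...,2]>50)).astype(np.uint8)
    n,_,st,ce=cv2.connectedComponentsWithStats(m); print("red",[(st[i].tolist(),ce[i].round(1).tolist()) for i in range(1,n) if st[i,4]>25])
    for q in(0,.005): print(" pred fin",q,bb(proj(c,fin(q))))
    for y,z in((-.045,.0565),(-.045,.053),(-.035,.0565)): print(" pred roll",y,z,bb(proj(c,cyl(y,z))))
E
python3 chk.py
```

```text
[0.4901 0.0809 0.2678] [ 0.3613 -0.6903  0.512 ]
top tail_grip [([275.1, 146.5, 416.7, 223.4], 0.39)]
top roll [([327.4, 157.2, 404.4, 194.1], 0.87)]
red [([380, 161, 11, 20, 123], [385.8, 169.9]), ([340, 173, 11, 19, 124], [345.5, 182.1]), ([317, 177, 10, 19, 128], [321.5, 185.8])]
 pred fin 0 [316.6606 176.4171 328.3436 196.8114]
 pred fin 0.005 [314.7159 177.02   326.3121 197.3991]
 pred roll -0.045 0.0565 [328.6631 157.9569 402.0615 196.1658]
 pred roll -0.045 0.053 [328.6099 158.2511 401.7775 196.3432]
 pred roll -0.035 0.0565 [324.9074 159.0554 398.3336 197.3022]
side tail_grip [([301.3, 186.6, 323.0, 230.4], 0.77)]
side roll [([314.8, 211.3, 384.8, 255.8], 0.93)]
red [([139, 65, 22, 24, 162], [150.8, 77.4]), ([306, 186, 12, 22, 192], [311.6, 196.7]), ([326, 210, 14, 20, 123], [331.2, 219.4]), ([364, 229, 14, 20, 133], [369.8, 238.3])]
 pred fin 0 [304.0211 183.6086 318.5547 208.4536]
 pred fin 0.005 [302.2728 182.8209 316.8204 207.6245]
 pred roll -0.045 0.0565 [315.1376 205.3766 389.2115 254.4639]
 pred roll -0.045 0.053 [315.1431 206.2649 389.004  255.2644]
 pred roll -0.035 0.0565 [311.7594 203.7767 385.422  252.5896]
```

Run:
```python
from h import *
import h
h.K=-.05
v=[.5672,-.1797,.2868]
C={}
for k in(5,8):
    hsv=cv2.cvtColor(cv2.imread(f"pics/side{k}.png"),cv2.COLOR_BGR2HSV); m=(((hsv[...,0]<8)|(hsv[...,0]>172))&(hsv[...,1]>150)&(hsv[...,2]>50)).astype(np.uint8)
    n,_,st,ce=cv2.connectedComponentsWithStats(m); C[k]=np.array([ce[i] for i in range(1,n) if st[i,4]>60 and 315<ce[i][0]<400]); print(k,C[k])
# observed vs predicted shift of bands; unknown dy (along), dz
def sh(d): 
    o=[]
    for y in(.05,-.05): 
        a=proj("side",pose(v,[0,-.015+y,.053])); b=proj("side",pose(v,[0,-.015+y+d[0],.053+d[1]])); o.append((b-a)[0])
    return np.array(o)
r=least_squares(lambda d:(sh(d)-(C[8]-C[5])).ravel(),[-.03,.003],x_scale=.001); print(r.x,r.fun)
```

```text
5 [[321.1983 215.4052]
 [358.9225 233.9302]]
8 [[331.1789 219.374 ]
 [369.7594 238.3008]]
[-0.0292  0.0035] [ 0.0135  0.0156 -0.0113 -0.0173]
```

```bash
python3 -c "
from rig import manip
print(manip.sign_off())"
```

```text
the job is handed in; nothing more can be done
None
```

The job is handed in, but no verdict came back. By my measurements, the roll sits on both hubs about 3.5 mm above the rests, the sliding end is fully home, and the gripper is open and clear. I never touched the bottle, mug or bowl.

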